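# Close up the carver's tool chest

## Robot

A 6-joint arm with a two-finger parallel gripper is mounted at the origin on the work surface. World frame = base frame: x ahead of the robot, y to its left, z up, the work surface at z = 0. Lengths are in m, angles in rad, forces in N, time in s.
With the tool pointing down it reaches from about 0.15 to 0.775 m from the base axis. Payload 6.1 kg.
Tool frame: the origin (TCP) lies on the front face of the gripper's body, between the roots of the fingers; the fingertips stand 73 mm ahead of it and the grasp point (between the pads) lies 54 mm ahead of it; z points along the fingers, y is the line along which they close (so a half turn about z gives the same grasp; the last joint's range is limited). The gripper opens to 85 mm and grips with 20 to 120 N. Pads are 22 mm wide; open, the fingers measure 114 mm over their backs; the gripper's body (76 mm by 85 mm) begins 54 mm behind the grasp point. The pads swing forward as they close: fully open they stand 13 mm farther back than shut.
Start: joints at [1.115, 0.126, -0.04, 1.405, 0, 1.571], TCP at [0.231, 0.471, 0.304] pointing down, gripper open.
Joint ranges: [-2.72, 2.72], [-0.95, 1.95], [-1.27, 1.35], [-1.78, 2.02], [-1.46, 1.47], [-3.14, 3.14]. Speed limits (rad/s): [2.39, 2.39, 3.01, 3.14, 3.14, 3.14].

## Interface

Orientations are given as a unit quaternion [w, x, y, z].
In Python, from cell import * gives the robot as it stands.
- The arm moves only by the tool send_rows, never from a script. Its arguments are lists of equal length, an entry for each row: "jaw": the finger opening in mm, from 0 to 85.4; "dp": the shift along the world's x, y, z in mm, a list of three; "yaw": the turn about the world's z in degrees. A call has 1 to 20 rows; each row shifts and turns the commanded pose from where the row before left it; what a row does not reach is not made up. A row lasts 1/8 s, in which the tool goes at most 62.5 mm and 10.7 degrees, less where a joint would pass 70% of its speed; a pose out of reach is approached as far as the arm can. A call is refused whole if a number of a shift passes 62.5 or a number of a turn 10.7, either way. A call with a gripper value outside its range is refused whole. The fingers move at their own pace and stop on an object; "grip_force" is the grip in N (left out, the last holds). Time passes only in rows, so rows that do not move let the fingers close. It gives the time, the measured TCP pose, the force, the opening and the grip force at its end, in the units of the state.
- observe(): the state, without advancing time (a new reading comes with each control period).
- snapshot(name): name is "scene" or "top"; returns the picture (480x640x3 uint8, red, green, blue); there is no depth.
- get_calibration(name): a dict with "fx", "fy", "cx", "cy" (pixels), "rvec" (rotation vector, rad) and "tvec" (3), from world to camera coordinates, as OpenCV has them. Camera axes: x right, y down, z forward; pixel columns grow to the right and rows downward; lengths in m; the calibration is good to about 2 mm. A picture is of the moment at which its call begins. get_calibration takes no time and is no camera call.
- finish_job(): hands the job in; it is judged then, once.
The state is a dict: "t": time; "joints": joint angles; "qd": joint speeds; "joint_torque": joint torques, N m; "ee_pos": TCP position; "ee_rot": TCP orientation; "wrist_force": force on the tool from outside, world axes, zero at the start; "ft_torque": the same for the moment, N m; "opening": finger opening in m; "grip_force": force on a finger pad.
Only numpy, scipy, OpenCV 4.12 (cv2) and the standard library are available. Lean on these libraries where they do the work, as an engineer would, in place of code of your own. Each camera call takes 0.05 s, during which the arm holds its last target. There are 200 camera calls.

## Task

Close the wooden tool chest for the night by pushing with the fingertips: push both drawers fully home and slide the lid along its guides until it is fully shut against its end stop. Slide the lid, do not lift it off or tip it, and leave the mallet, jar, chisel and carved plaque on the bench undisturbed.

Things in the scene. Friction and masses are not known exactly. Their poses are not given: they have to be found in the camera images.
- toolbox: low wooden chest, fixed to the bench, 180 deep (x) x 280 wide (y) x 96 mm high, turned up to 15 degrees. Origin: centre of its underside. Its -x face (to the robot) has two drawers side by side; on top is a well of gouges with a sliding lid, which runs along y on ledges 88 mm up between front and back rails 96 mm high, as far as the stop at the -y end (10 mm thick, 96 high). The +y end is open.
- lid: dark board 152 (x) x 270 (y) x 12 mm, 0.35 to 0.7 kg, loose on the ledges, 2 mm play at each rail, standing out 50 to 80 mm past the chest's +y end. Origin: centre of its underside, axes as the chest's. Shut when its -y edge meets the stop: origin at x 0, y +5, z 88 mm in the chest's frame, +y edge flush with the chest's end. Slides with a few N; tips if its outer part is pressed down hard.
- lid_batten (a point): middle of the outer (+y) face of the pale batten glued on the lid: 100 (x) x 16 (y) x 16 mm high, outer face 17 mm in from the lid's +y edge. This point is 20 mm above the lid's underside, 108 mm above the bench (batten: 100 to 116 mm up). Pushed here towards the chest's -y the lid shuts; this point is then at y = +123 mm in the chest's frame.
- drawer_left (a joint): how far the left (+y) drawer stands open, m: 0 is fully home, 0.10 fully out; starts 0.035 to 0.075. It slides along the chest's x, shuts towards the chest's +x, and stays where it is left (about 2 N of friction).
- drawer_right (a joint): the same for the right (-y) drawer.
- drawer_left_knob (a point): middle of the flat outer end (facing the chest's -x) of the left drawer's round wooden knob, 26 mm across, 20 mm out from the drawer's front, 43 mm above the bench. The front is 121 mm wide, 10 to 62 mm above the bench, flush with the chest's face when home; the knob's end is then at x = -110, y = +67.5 mm in the chest's frame.
- drawer_right_knob (a point): the same for the right drawer; when home at x = -110, y = -67.5 mm in the chest's frame.
- mallet: carver's round wooden mallet standing on its head, 245 mm tall, head 84 mm across, beyond the chest's -y end. Origin: centre of its underside. Leave alone.
- oil_jar: amber glass jar with a steel cap, 60 mm across, 100 mm high, behind the chest (+x). Origin: centre of its underside. Leave alone.
- plaque: half-round carved wooden plaque lying flat on the bench, 172 mm along its straight edge (y), 85 mm deep (+x), 28 mm thick, off the chest's front left corner. Origin: on the bench at the middle of the straight edge. Leave alone.
- chisel: wood chisel lying on the bench off the chest's front right corner, 205 mm long along its x, blade to +x, 22 mm thick. Origin: under the joint of handle and blade. Leave alone.

How it is judged:
By the outcome, as a careful person would: the job done as asked, in the order asked, and still so for the second after the job is handed in, with the robot touching nothing.
It also fails if it takes over 58 s, if anything falls off the work surface, if the arm or the gripper's body presses on something with over 40 N, if the wrist force passes 120 N, or if a joint passes its speed limit or range.

## Working session

There is one attempt and no reset: what is moved stays moved. The work goes in short steps, Python scripts to look and compute and a tool call to move; the robot and the scene stay as the last step left them, time stands still between calls to the robot, and variables do not carry over. Pictures are saved under pics/ and viewed, at most 10 in all, crops included, and the job is handed in when it is done.

Besides the shell and the picture viewer there is one more tool, called after "Call:" in YAML: its name, and indented under it one key for each argument. send_rows: Moves the arm, as the interface text tells. Its arguments: {"type":"object","properties":{"jaw":{"type":"array","items":{"type":"number"}},"dp":{"type":"array","items":{"type":"array","items":{"type":"number"}}},"yaw":{"type":"array","items":{"type":"number"}},"grip_force":{"type":"number"}},"required":["jaw","dp","yaw"]}

```bash
mkdir -p pics; python3 - <<'E'
from cell import *
import cv2
for n in("scene","top"):
    cv2.imwrite(f"pics/{n}0.png",snapshot(n)[:,:,::-1])
    print(get_calibration(n))
o=observe();print(o["t"],o["ee_pos"],o["ee_rot"])
E
```

```text
{'fx': 511.8288134388663, 'fy': 511.8288134388663, 'cx': 317.7223791019875, 'cy': 241.71530332853186, 'rvec': array([ 2.16030097,  0.87037656, -0.38092283]), 'tvec': array([-0.40526128, -0.24107798,  1.60770426])}
{'fx': 507.1435106798958, 'fy': 507.1435106798958, 'cx': 323.0349947450401, 'cy': 245.65584949466054, 'rvec': array([ 2.12609792, -2.14615011,  0.21073658]), 'tvec': array([-0.07762988,  0.63744449,  1.12166792])}
0.1 [0.23100048 0.47118323 0.30319018] [-1.50899892e-04  2.25929048e-01  9.74143496e-01 -7.01018492e-04]
```

View pics/scene0.png

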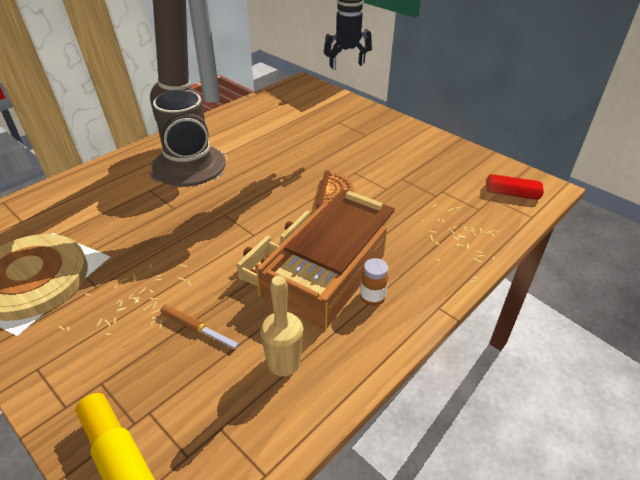

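View pics/top0.png

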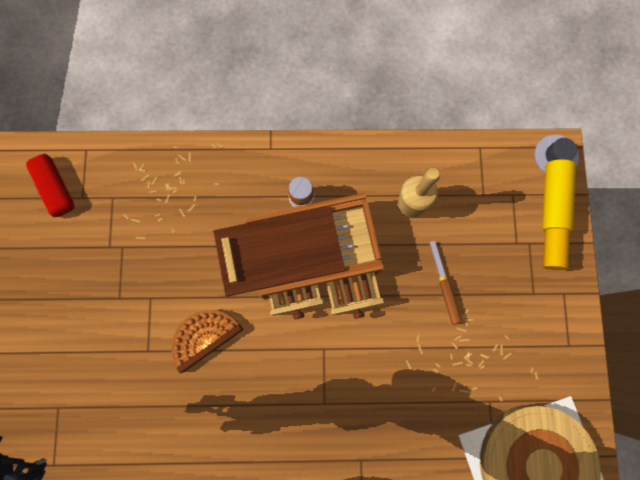

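The chest is at about (300,255) in the top view, with the batten at (230,260), both drawers open, and the plaque at (207,340). I'll enlarge the crop to read it more closely.

```bash
python3 - <<'E'
import cv2
a=cv2.imread("pics/top0.png")[185:335,195:395]
cv2.imwrite("pics/c1.png",cv2.resize(a,None,fx=4,fy=4,interpolation=cv2.INTER_CUBIC))
E
cat > h.py <<'E'
from cell import *
import cv2,numpy as np
def ray(n,u,v,z):
    c=get_calibration(n);R=cv2.Rodrigues(c["rvec"])[0];t=c["tvec"]
    d=R.T@np.array([(u-c["cx"])/c["fx"],(v-c["cy"])/c["fy"],1]);o=-R.T@t
    return (o+d*(z-o[2])/d[2])
E
```

```text
(no output)
```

View pics/c1.png

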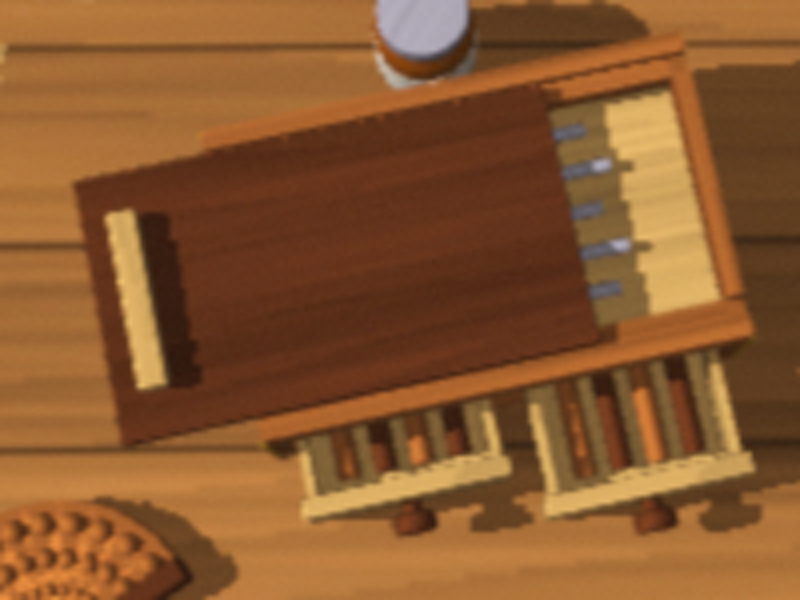

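The crop gives these pixels: chest top corners (750,335), (683,38), (262,432), (203,138); batten outer edge (107,213) to (142,388); knobs (412,520) and (655,518).

```bash
python3 - <<'E'
from h import *
P=lambda u,v,z:ray("top",195+u/4,185+v/4,z)[:2]*1000
fr,br,fl,bl=[P(*q,.096) for q in((750,335),(683,38),(262,432),(203,138))]
print(fr,br,fl,bl,np.linalg.norm(fr-br),np.linalg.norm(fr-fl))
# best fit
m=np.array([[-90,-140],[90,-140],[-90,140],[90,140]],float);w=np.array([fr,br,fl,bl])
H=(m-m.mean(0)).T@(w-w.mean(0));U,S,V=np.linalg.svd(H);R=(U@V).T;c=w.mean(0)
th=np.arctan2(R[1,0],R[0,0]);print("c",c,"th",np.degrees(th),"res",(m@R.T+c-w).round(1).tolist())
L=lambda p:(R.T@(p-c)).round(1)
for k,q in dict(b1=(107,213,.116),b2=(142,388,.116),lidc=(75,185,.1),lidc2=(125,443,.1),kl=(412,525,.043),kr=(655,523,.043),dfl=(302,512,.062),dfl2=(510,465,.062),dfr=(547,508,.062),dfr2=(752,465,.062),plq=(188,578,.028)).items():
    p=P(*q);print(k,p.round(1),L(p))
print("home knobs",R@[-110,67.5]+c,R@[-110,-67.5]+c,"batten home",R@[0,123]+c)
E
```

```text
[ 576.29834569 -215.23514975] [ 748.27718527 -182.18681625] [524.69479994  56.32136346] [691.32951671  91.46664299] 175.12542251283105 276.41610988054487
c [635.1499619  -62.40848989] th 11.296351252236216 res [[-2.0, -2.1], [2.6, 0.1], [-5.2, 0.9], [4.7, 1.0]]
b1 [644.5 140.9] [ 49.  197.5]
b2 [547.5 119.6] [-50.3 195.6]
lidc [663.8 162.1] [ 72.1 214.6]
lidc2 [519.  130.8] [-76.  212.3]
kl [475.1 -24.6] [-149.5   68.4]
kr [ 474.8 -164.3] [-177.2  -68.5]
dfl [482.3  36.8] [-130.5  127.3]
dfl2 [507.6 -80.9] [-128.7    6.8]
dfr [ 483.1 -101.6] [-156.8   -8.6]
dfr2 [ 506.2 -218.7] [-157. -128.]
plq [446.7 105.2] [-151.9  201.2]
home knobs [514.0588276  -17.76336481] [ 540.50312652 -150.14802802] batten home [611.05626733  58.20864771]
```

Call:
send_rows:
  jaw: [0,0,0,0,0,0,0,0,0,0,0,0,0,0,0,0,0,0,0,0]
  dp:
    - [14.6,-36,0]
    - [14.6,-36,0]
    - [14.6,-36,0]
    - [14.6,-36,0]
    - [14.6,-36,0]
    - [14.6,-36,0]
    - [14.6,-36,0]
    - [14.6,-36,0]
    - [14.6,-36,0]
    - [14.6,-36,0]
    - [14.6,-36,0]
    - [14.6,-36,0]
    - [14.6,-36,0]
    - [14.6,-36,0]
    - [0,0,-35]
    - [0,0,-40]
    - [0,0,-40]
    - [0,0,-40]
    - [0,0,-33]
    - [0,0,0]
  yaw: [2.67,2.67,2.67,2.67,2.67,2.67,2.67,2.67,2.67,2.67,2.67,2.67,2.67,2.67,0,0,0,0,0,0]

```text
t: 2.6
ee_pos: [0.4334, -0.0325, 0.1136]
ee_rot: [-0.003, -0.098, 0.995, 0.0]
wrist_force: [0.2, -0.1, 0.7]
opening: -0.0002
grip_force: 0.0
```

Call:
send_rows:
  jaw: [0,0,0,0,0,0,0,0,0,0,0,0]
  dp:
    - [7.85,1.57,0]
    - [7.85,1.57,0]
    - [4.9,1,0]
    - [4.9,1,0]
    - [4.9,1,0]
    - [4.9,1,0]
    - [4.9,1,0]
    - [4.9,1,0]
    - [4.9,1,0]
    - [4.9,1,0]
    - [4.9,1,0]
    - [4.9,1,0]
  yaw: [0,0,0,0,0,0,0,0,0,0,0,0]

```text
t: 4.1
ee_pos: [0.5004, -0.0193, 0.1158]
ee_rot: [-0.0, -0.098, 0.995, 0.0]
wrist_force: [-2.3, 0.9, 0.8]
opening: 0.0001
grip_force: 1.1
```

Call:
send_rows:
  jaw: [0,0]
  dp:
    - [2,0.4,0]
    - [0,0,0]
  yaw: [0,0]

```text
t: 4.35
ee_pos: [0.5027, -0.0191, 0.1159]
ee_rot: [0.0, -0.098, 0.995, -0.0]
wrist_force: [-0.6, 0.6, -0.3]
opening: -0.0004
grip_force: 0.1
```

Call:
send_rows:
  jaw: [0,0,0]
  dp:
    - [1.5,0.3,0]
    - [1,0.2,0]
    - [0,0,0]
  yaw: [0,0,0]

```text
t: 4.72
ee_pos: [0.5047, -0.0187, 0.1159]
ee_rot: [0.0, -0.098, 0.995, -0.0]
wrist_force: [-1.5, -0.4, -1.2]
opening: 0.0001
grip_force: 0.8
```

Call:
send_rows:
  jaw: [0,0]
  dp:
    - [2,0.4,0]
    - [0,0,0]
  yaw: [0,0]

```text
t: 4.97
ee_pos: [0.5058, -0.0184, 0.1158]
ee_rot: [-0.001, -0.098, 0.995, -0.0]
wrist_force: [-5.9, -2.2, 3.9]
opening: -0.0
grip_force: 3.0
```

Call:
send_rows:
  jaw: [0,0]
  dp:
    - [2,0.4,0]
    - [0,0,0]
  yaw: [0,0]

```text
t: 5.22
ee_pos: [0.5061, -0.0183, 0.1156]
ee_rot: [-0.003, -0.098, 0.995, -0.001]
wrist_force: [-11.6, -3.3, 8.9]
opening: -0.0001
grip_force: 6.3
```

Call:
send_rows:
  jaw: [0,0]
  dp:
    - [2,0.4,0]
    - [0,0,0]
  yaw: [0,0]

```text
t: 5.48
ee_pos: [0.5063, -0.0182, 0.1155]
ee_rot: [-0.005, -0.098, 0.995, -0.001]
wrist_force: [-18.6, -4.4, 13.4]
opening: 0.0001
grip_force: 9.7
```

Call:
send_rows:
  jaw: [0,0,0,0,0,0,0,0,0,0,0]
  dp:
    - [-10,-2,0]
    - [-20,-4,0]
    - [-20,-4,0]
    - [-20,-4,0]
    - [-20,-4,0]
    - [5.3,-26.5,0]
    - [5.3,-26.5,0]
    - [5.3,-26.5,0]
    - [5.3,-26.5,0]
    - [5.3,-26.5,0]
    - [0,0,0]
  yaw: [0,0,0,0,0,0,0,0,0,0,0]

```text
t: 6.85
ee_pos: [0.4481, -0.1692, 0.1161]
ee_rot: [0.001, -0.097, 0.995, -0.0]
wrist_force: [-1.2, -0.5, -1.1]
opening: -0.0
grip_force: 0.0
```

Call:
send_rows:
  jaw: [0,0,0,0,0,0,0,0,0,0,0,0,0,0,0,0]
  dp:
    - [7.85,1.57,0]
    - [7.85,1.57,0]
    - [4.9,1,0]
    - [4.9,1,0]
    - [4.9,1,0]
    - [4.9,1,0]
    - [4.9,1,0]
    - [4.9,1,0]
    - [4.9,1,0]
    - [4.9,1,0]
    - [4.9,1,0]
    - [4.9,1,0]
    - [4.9,1,0]
    - [4.9,1,0]
    - [4.9,1,0]
    - [0,0,0]
  yaw: [0,0,0,0,0,0,0,0,0,0,0,0,0,0,0,0]

```text
t: 8.85
ee_pos: [0.5275, -0.1519, 0.1162]
ee_rot: [0.001, -0.098, 0.995, -0.0]
wrist_force: [0.9, 0.4, -0.8]
opening: 0.0002
grip_force: 0.0
```

Call:
send_rows:
  jaw: [0,0,0,0,0]
  dp:
    - [2,0.4,0]
    - [2,0.4,0]
    - [2,0.4,0]
    - [2,0.4,0]
    - [0,0,0]
  yaw: [0,0,0,0,0]

```text
t: 9.48
ee_pos: [0.5333, -0.1505, 0.116]
ee_rot: [-0.001, -0.098, 0.995, -0.001]
wrist_force: [-7.8, -2.8, 5.4]
opening: -0.0002
grip_force: 4.1
```

Call:
send_rows:
  jaw: [0,0,0]
  dp:
    - [2,0.4,0]
    - [1,0.2,0]
    - [0,0,0]
  yaw: [0,0,0]

```text
t: 9.85
ee_pos: [0.5338, -0.1504, 0.1159]
ee_rot: [-0.004, -0.097, 0.995, -0.001]
wrist_force: [-17.9, -4.0, 12.4]
opening: 0.0001
grip_force: 9.2
```

Call:
send_rows:
  jaw: [0,0,0,0,0,0,0,0,0,0,0,0,0,0,0,0,0]
  dp:
    - [-15,-3,0]
    - [-25,-5,0]
    - [0,0,40]
    - [0,0,50]
    - [0,0,40]
    - [9.5,32.7,0]
    - [9.5,32.7,0]
    - [9.5,32.7,0]
    - [9.5,32.7,0]
    - [9.5,32.7,0]
    - [9.5,32.7,0]
    - [9.5,32.7,0]
    - [9.5,32.7,0]
    - [9.5,32.7,0]
    - [9.5,32.7,0]
    - [0,0,0]
    - [0,0,0]
  yaw: [0,0,0,0,0,-9,-9,-9,-9,-9,-9,-9,-9,-9,-9,0,0]

```text
t: 11.98
ee_pos: [0.5925, 0.1693, 0.2458]
ee_rot: [-0.0, 0.634, 0.774, 0.0]
wrist_force: [-0.7, 0.3, -0.2]
opening: 0.0004
grip_force: 0.0
```

```bash
python3 - <<'E'
from h import *
a=snapshot("top")[:,:,::-1][185:335,195:395]
b=snapshot("scene")[:,:,::-1][150:300,220:420]
cv2.imwrite("pics/c2.png",np.vstack([cv2.resize(i,None,fx=2,fy=2,interpolation=cv2.INTER_CUBIC) for i in (a,b)]))
E
```

```text
(no output)
```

View pics/c2.png

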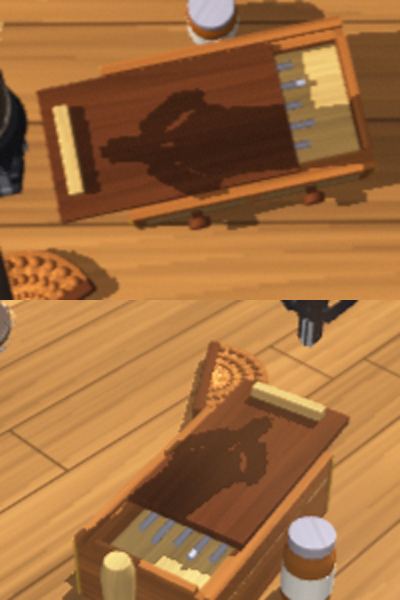

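The drawers are flush and the lid hasn't moved. Next I'll lower the fingers outside the lid and push the batten.

Call:
send_rows:
  jaw: [0,0,0,0,0]
  dp:
    - [-1.5,0,-22]
    - [-1.5,0,-22]
    - [0,0,-23]
    - [0,0,0]
    - [0,0,0]
  yaw: [0,0,0,0,0]

```text
t: 12.7
ee_pos: [0.5899, 0.169, 0.18]
ee_rot: [0.0, 0.635, 0.773, 0.0]
wrist_force: [0.5, -0.8, 0.3]
opening: 0.0001
grip_force: 0.0
```

Call:
send_rows:
  jaw: [0,0,0,0,0,0,0,0,0,0]
  dp:
    - [1,-4.9,0]
    - [1,-4.9,0]
    - [1,-4.9,0]
    - [1,-4.9,0]
    - [1,-4.9,0]
    - [1,-4.9,0]
    - [1,-4.9,0]
    - [1,-4.9,0]
    - [1,-4.9,0]
    - [0,0,0]
  yaw: [0,0,0,0,0,0,0,0,0,0]

```text
t: 13.95
ee_pos: [0.5987, 0.1247, 0.1789]
ee_rot: [0.0, 0.635, 0.773, -0.0]
wrist_force: [-0.1, 0.2, 0.2]
opening: 0.0
grip_force: 0.1
```

Call:
send_rows:
  jaw: [0,0,0,0,0,0]
  dp:
    - [1,-4.9,0]
    - [1,-4.9,0]
    - [1,-4.9,0]
    - [1,-4.9,0]
    - [1,-4.9,0]
    - [1,-4.9,0]
  yaw: [0,0,0,0,0,0]

```text
t: 14.7
ee_pos: [0.6046, 0.0956, 0.1789]
ee_rot: [-0.0, 0.634, 0.773, -0.0]
wrist_force: [-0.6, 2.9, 0.6]
opening: 0.0001
grip_force: 1.6
```

Call:
send_rows:
  jaw: [0,0,0,0]
  dp:
    - [1,-4.9,0]
    - [1,-4.9,0]
    - [1,-4.9,0]
    - [0.6,-2.9,0]
  yaw: [0,0,0,0]

```text
t: 15.2
ee_pos: [0.6082, 0.078, 0.1789]
ee_rot: [-0.0, 0.634, 0.773, -0.0]
wrist_force: [-0.8, 3.8, 0.4]
opening: -0.0002
grip_force: 1.6
```

```bash
python3 - <<'E'
from h import *
a=snapshot("top")[:,:,::-1][185:335,195:395]
b=snapshot("scene")[:,:,::-1][150:300,220:420]
cv2.imwrite("pics/c3.png",np.vstack([cv2.resize(i,None,fx=2,fy=2,interpolation=cv2.INTER_CUBIC) for i in (a,b)]))
E
```

```text
(no output)
```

View pics/c3.png

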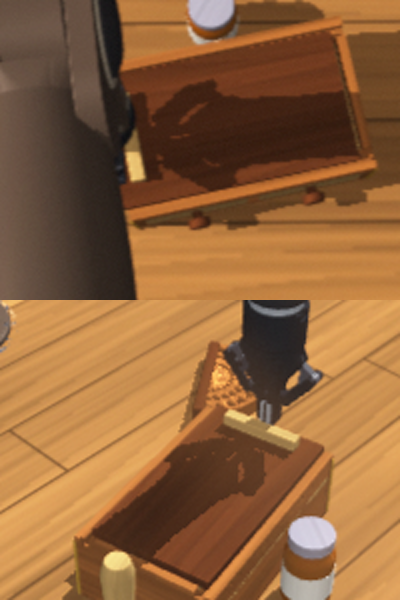

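The lid is almost shut, with a narrow gap of roughly 10 mm left at the stop end. I'll finish with small steps.

Call:
send_rows:
  jaw: [0,0,0,0,0]
  dp:
    - [0.4,-2,0]
    - [0.4,-2,0]
    - [0.4,-2,0]
    - [0.4,-2,0]
    - [0,0,0]
  yaw: [0,0,0,0,0]

```text
t: 15.92
ee_pos: [0.6093, 0.072, 0.1789]
ee_rot: [-0.002, 0.634, 0.773, 0.001]
wrist_force: [-3.1, 11.1, 1.8]
opening: 0.0001
grip_force: 5.2
```

Call:
send_rows:
  jaw: [0,0,0]
  dp:
    - [0.4,-2,0]
    - [0.4,-2,0]
    - [0,0,0]
  yaw: [0,0,0]

```text
t: 16.3
ee_pos: [0.6091, 0.0711, 0.179]
ee_rot: [-0.005, 0.633, 0.774, 0.004]
wrist_force: [-7.5, 22.7, 3.6]
opening: 0.0001
grip_force: 11.5
```

Call:
send_rows:
  jaw: [0,0]
  dp:
    - [0.4,-2,0]
    - [0,0,0]
  yaw: [0,0]

```text
t: 16.55
ee_pos: [0.609, 0.0707, 0.179]
ee_rot: [-0.007, 0.632, 0.775, 0.005]
wrist_force: [-9.3, 27.5, 3.2]
opening: -0.0002
grip_force: 14.7
```

Call:
send_rows:
  jaw: [0,0,0,0,0,0,0,0,0]
  dp:
    - [-1,5,0]
    - [-2,10,0]
    - [-4,20,0]
    - [-8,40,10]
    - [-8,40,50]
    - [-30,50,20]
    - [-30,50,0]
    - [-30,50,0]
    - [0,0,0]
  yaw: [0,0,0,0,0,0,0,0,0]

```text
t: 17.68
ee_pos: [0.4961, 0.3315, 0.2574]
ee_rot: [0.0, 0.632, 0.775, 0.0]
wrist_force: [-0.9, -0.7, -0.0]
opening: -0.0003
grip_force: 0.0
```

```bash
python3 - <<'E'
from h import *
t=snapshot("top")[:,:,::-1];s=snapshot("scene")[:,:,::-1]
cv2.imwrite("pics/t4.png",t)
cv2.imwrite("pics/c4.png",cv2.resize(t[185:335,195:395],None,fx=4,fy=4,interpolation=cv2.INTER_CUBIC))
cv2.imwrite("pics/c5.png",cv2.resize(s[150:350,190:410],None,fx=3,fy=3,interpolation=cv2.INTER_CUBIC))
E
```

```text
(no output)
```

View pics/c4.png

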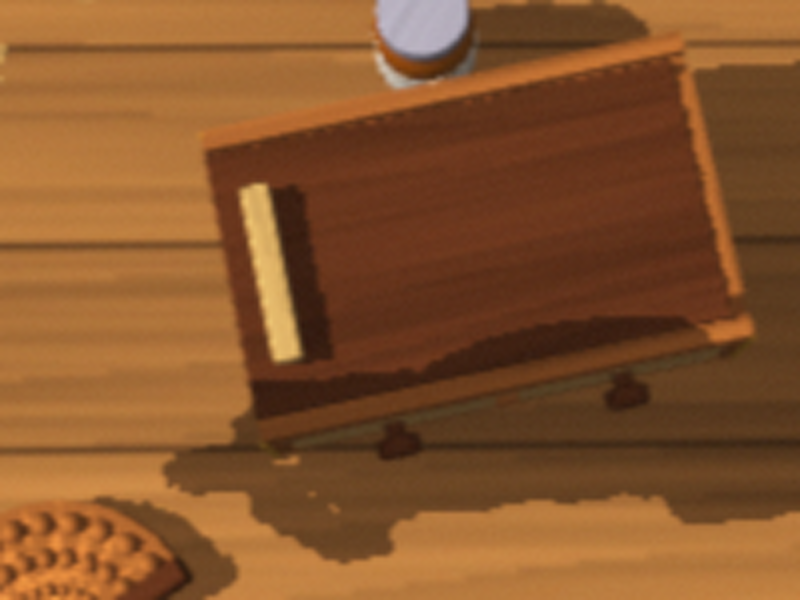

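View pics/c5.png

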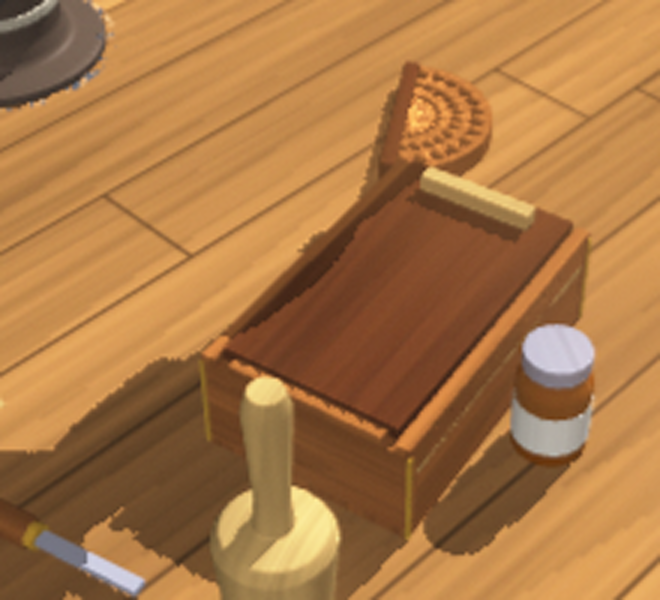

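The lid is against the stop and flush with the open end (205,150 to 258,430). Both drawers are flush, and the plaque, jar and mallet are where they were. I'm handing it in.

```bash
python3 -c "
from cell import *
print(finish_job())"
```

```text
the job is handed in; nothing more can be done
None
```

The chest is shut and the job handed in at about 18 s: both drawers were pushed home, then the lid was slid against its stop, and the final pictures showed the bench items undisturbed.

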